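# Earth-bond check of a welded frame

## Task

Take the red-handled test probe out of its stand and rest its needle tip for about half a second on the copper centre of the blue test point on the welded frame, then in the same way on the yellow one. Then, with the same needle tip, press the tester's spring-loaded plunger down to its middle position (about 12 mm, the green band of the stem at the collar) and finish while still gripping the probe and holding the plunger there, because the tester only reads while it is held. Never push the plunger fully home, which trips the tester, and leave the tape measure, the red magnetic square and the aluminium offcut where they lie.

Things in the scene. Friction and masses are not known exactly. Their poses are not given: they have to be found in the camera images.
- probe: Loose test probe, 156 mm long, about 140 g, standing upright in the stand, needle down. Origin at the needle's tip, +z along the probe up to its handle. Along z: steel needle 8 mm diameter from 0 to 40 mm, black nose 16 mm diameter to 60 mm, black flange 38 mm diameter from 60 to 66 mm, straight round red handle 24 mm diameter from 66 to 156 mm (grip it there). Rotationally symmetric.
- stand: Fixed grey block 80 x 80 x 65 mm, origin at the centre of its underside. A 22 mm through hole in the middle takes nose and needle; the probe's flange rests on the top, so the tip is 5 mm above the table and the handle spans 71 to 161 mm above the table. Lift the probe straight up at least 70 mm to clear it.
- frame: Fixed welded aluminium frame with two white panels, 170 (x) x 160 (y) x 30 mm high, origin at the centre of its underside. Its flat top carries the two test points.
- pad_blue: Blue test point, fixed on top of the frame: blue disc 32 mm diameter, 4 mm thick, with a copper centre 14 mm diameter whose top is 6 mm above the origin. Origin at the centre of its underside (30 mm above the table). Rigid.
- pad_yellow: Yellow test point, fixed on top of the frame; same make as the blue one (copper top 6 mm above the origin, origin at the centre of its underside).
- tester: Fixed orange box 100 (x) x 140 (y) x 60 mm high, origin at the centre of its underside. On top, 25 mm along its +y from the middle, a black collar (52 mm diameter, top 70 mm above the table) from which the plunger rises; a small dark screen lies at the -y end.
- plunger_top (a point): Centre of the flat top of the plunger's white cap (40 mm diameter, 8 mm thick); 104 mm above the table when not pressed. It moves down with the plunger.
- plunger (a joint): Travel of the plunger in m: 0 released (up), 0.024 fully home (down). Moves straight down. It springs back: about 4.5 N to start it, about 8 N at 12 mm, 12 N fully home. The stem is grey for the lowest 8 mm above the collar, green for the next 8 mm, red above: in the middle position (8 to 16 mm) the green band is at the collar's top.
- tape: Bystander: yellow and black tape measure, about 72 x 37 x 62 mm high, loose. Origin at the centre of its underside.
- square: Bystander: red magnetic welding square, about 90 x 80 x 20 mm high, loose. Origin at its middle, underside.
- offcut: Bystander: aluminium angle offcut, 40 x 120 x 40 mm high, loose. Origin at its middle, underside.
Mind the look-alikes: they are no part of the job. Of the things like the tester, leave any that is brown, pink or turquoise; of the rest the larger one is meant.

How it is judged:
By the outcome, as a careful person would: the job done as asked, in the order asked, and still so for the second after the job is handed in, while the arm keeps its last pose, push and grip.
It also fails if it takes over 54 s, if anything falls off the work surface, if the arm or the gripper's body presses on something with over 40 N, if the wrist force passes 120 N, or if a joint passes its speed limit or range.

## Robot

A 6-joint arm with a two-finger parallel gripper is mounted at the origin on the work surface. World frame = base frame: x ahead of the robot, y to its left, z up, the work surface at z = 0. Lengths are in m, angles in rad, forces in N, time in s.
With the tool pointing down it reaches from about 0.275 to 0.85 m from the base axis. Payload 19 kg.
Tool frame: the origin (TCP) lies midway between the tips of the shut fingers; the grasp point (between the pads) lies 19 mm behind it; z points along the fingers, y is the line along which they close (so a half turn about z gives the same grasp; the last joint's range is limited). The gripper opens to 85 mm and grips with 20 to 120 N. Pads are 22 mm wide; open, the fingers measure 114 mm over their backs; the gripper's body (76 mm by 85 mm) begins 54 mm behind the grasp point. The pads swing forward as they close: fully open they stand 13 mm farther back than shut.
Start: joints at [1.047, 0.15, 1.437, -0, 1.554, -0.134], TCP at [0.219, 0.532, 0.201] pointing down, gripper open.
Joint ranges: [-2.8, 2.8], [-0.68, 2.1], [0.12, 2.68], [-1.39, 4.53], [0.16, 2.79], [-2.81, 2.81]. Speed limits (rad/s): [1.89, 1.89, 2.22, 3.01, 3.01, 3.01].

## Interface

Orientations are given as a unit quaternion [x, y, z, w].
In Python, from station import arm gives the robot as it stands.
- The arm moves only by the shell command python3 -m pendant 'ROWS' [OPENING] [FORCE]. ROWS is JSON, a list of rows, each an object with "delta_pos": the shift along the world's x, y, z in m, a list of three; "twist": the turn about the world's z in rad. A call has exactly 5 rows; each row shifts and turns the commanded pose from where the row before left it; what a row does not reach is not made up. A row lasts 1/10 s, in which the tool goes at most 50 mm and 8.59 degrees, less where a joint would pass 70% of its speed; a pose out of reach is approached as far as the arm can. A call is refused whole if a number of a shift passes 0.05 or a number of a turn 0.15, either way. A call with a gripper value outside its range is refused whole. OPENING is the finger opening in m, from 0 to 0.0854, set as the call begins (- or left out, the last holds). The fingers move at their own pace and stop on an object; FORCE is the grip in N (left out, the last holds). Time passes only in rows, so rows that do not move let the fingers close, or fill a call up. It gives the time, the measured TCP pose, the force, the opening and the grip force at its end, in the units of the state.
- arm.state(): the state, without advancing time (a new reading comes with each control period).
- arm.grab_frame(name): name is "side" or "top"; returns the picture (400x640x3 uint8, red, green, blue); there is no depth.
- arm.get_calibration(name): a dict with "K" (3x3 intrinsics, pixels), "k1" (the pictures are not rectified: a ray, as slopes to the right and down, at radius r is drawn at 1 + k1 r^2 times it, then the intrinsics apply), "extrinsics" (4x4, takes a point from camera to world coordinates). Camera axes: x right, y up, looking along -z (the intrinsics and any distortion apply to the point x, -y, -z); pixel columns grow to the right and rows downward; lengths in m; the calibration is good to about 2 mm. A picture is of the moment at which its call begins. get_calibration takes no time and is no camera call.
- arm.job_done(): hands the job in; it is judged then, once.
Trained networks look in the newest picture that a camera, given by its name, has taken for a name from the list of things; names that differ only in an ending like _2 or _b are one class to them, and where a whole thing is asked for, a point or a joint stands for the part that bears it (a point fixed in the world has none). Each returns a list of dicts, best first, with "p" (0 to 1); they miss things now and then, are a little off and sometimes report something else, mostly with a low value. They report only what shows in the picture. A call takes as long as a camera call. They do not tell look-alikes from the thing itself.
- arm.spot_in(camera, thing): "position" ([x, y, z] in m, in world coordinates, good to about 4 mm: the middle of the surface that is visible of it).
- arm.mark_of(camera, thing): "position" ([x, y, z] in m, in world coordinates, good to about 4 mm: a listed point, or the origin of a listed thing).
The state is a dict: "t": time; "q": joint angles; "qvel": joint speeds; "tau": joint torques, N m; "tool_pos": TCP position; "tcp_rot": TCP orientation; "contact_force": force on the tool from outside, world axes, zero at the start; "wrist_torque": the same for the moment, N m; "width": finger opening in m; "finger_force": force on a finger pad.
Only numpy, scipy, OpenCV 4.12 (cv2) and the standard library are available. Lean on these libraries where they do the work, as an engineer would, in place of code of your own. Each camera call takes 0.05 s, during which the arm holds its last target. There are 200 camera calls.

## Working session

There is one attempt and no reset: what is moved stays moved. The work goes in short steps, Python scripts to look and compute and a shell command to move; the robot and the scene stay as the last step left them, time stands still between calls to the robot, and variables do not carry over. Pictures are saved under pics/ and viewed, at most 10 in all, crops included, and the job is handed in when it is done.

```bash
mkdir -p pics
cat > h.py <<'E'
import numpy as np, cv2
from station import arm
def ray(cam,u,v):
    c=arm.get_calibration(cam);K=np.array(c["K"]);E=np.array(c["extrinsics"]);k=c["k1"]
    d=np.array([(u-K[0,2])/K[0,0],(v-K[1,2])/K[1,1]]);s=d.copy()
    for _ in range(30): s=d/(1+k*(s@s))
    return E[:3,3],E[:3,:3]@np.array([s[0],-s[1],-1.])
def atz(cam,u,v,z):
    o,d=ray(cam,u,v);return o+d*(z-o[2])/d[2]
def pix(cam,p):
    c=arm.get_calibration(cam);K=np.array(c["K"]);E=np.array(c["extrinsics"])
    q=E[:3,:3].T@(np.array(p)-E[:3,3]);s=np.array([q[0],-q[1]])/-q[2]
    s=s*(1+c["k1"]*(s@s));return s*[K[0,0],K[1,1]]+K[:2,2]
def save(cam,name,crop=None,f=1):
    im=np.ascontiguousarray(arm.grab_frame(cam)[:,:,::-1])
    if crop: a,b,c,d=crop;im=im[b:d,a:c]
    cv2.imwrite("pics/"+name,cv2.resize(im,None,fx=f,fy=f,interpolation=cv2.INTER_CUBIC))
E
python3 - <<'E'
from h import *
np.set_printoptions(precision=4,suppress=True)
save("top","t0.png",f=1.25);save("side","s0.png",f=1.25)
for n in ["probe","stand","pad_blue","pad_yellow","plunger_top","tester"]:
    for c in ["top","side"]:
        print(n,c,[(np.round(r["position"],4).tolist(),round(r["p"],2),pix(c,r["position"]).astype(int).tolist()) for r in arm.mark_of(c,n)])
for c in ["top","side"]: print(c,np.array(arm.get_calibration(c)["extrinsics"]))
E
```

```text
probe top []
probe side [([0.5384, 0.2637, 0.0026], 0.75, [257, 292])]
stand top [([0.5386, 0.2652, 0.0007], 0.73, [204, 194])]
stand side [([0.5381, 0.2657, 0.0013], 0.94, [257, 292])]
pad_blue top [([0.5589, -0.0013, 0.0284], 0.66, [287, 184])]
pad_blue side []
pad_yellow top [([0.4424, -0.3061, -0.0068], 0.57, [385, 221]), ([0.6358, -0.0749, 0.0327], 0.49, [310, 160])]
pad_yellow side [([0.7573, -0.235, -0.0014], 0.47, [273, 174])]
plunger_top top [([0.2834, -0.4877, 0.1015], 0.71, [461, 271]), ([0.3939, -0.0767, 0.0981], 0.53, [312, 234]), ([0.4322, -0.2854, 0.1048], 0.5, [385, 219]), ([0.5985, -0.3632, 0.0724], 0.45, [405, 166]), ([0.2639, -0.2984, 0.0691], 0.4, [391, 279])]
plunger_top side [([0.602, -0.3694, 0.0765], 0.46, [328, 146])]
tester top [([0.6086, -0.3824, -0.0004], 0.89, [406, 169]), ([0.4431, -0.3059, -0.0031], 0.86, [385, 221]), ([0.2637, -0.3153, 0.002], 0.79, [392, 279]), ([0.4034, -0.0989, 0.0035], 0.57, [319, 234])]
tester side [([0.6101, -0.3853, -0.0021], 0.86, [327, 161]), ([0.4029, -0.0973, 0.0011], 0.49, [351, 223]), ([0.5394, 0.2641, -0.0002], 0.47, [257, 292])]
top [[-0.0193  0.9759 -0.2173  0.2663]
 [-0.9998 -0.0196  0.0005 -0.0911]
 [-0.0038  0.2173  0.9761  1.1346]
 [ 0.      0.      0.      1.    ]]
side [[-0.9121  0.2511 -0.3241  0.0021]
 [-0.4095 -0.5948  0.6917  0.9916]
 [-0.0191  0.7636  0.6454  1.0568]
 [ 0.      0.      0.      1.    ]]
```

View pics/t0.png

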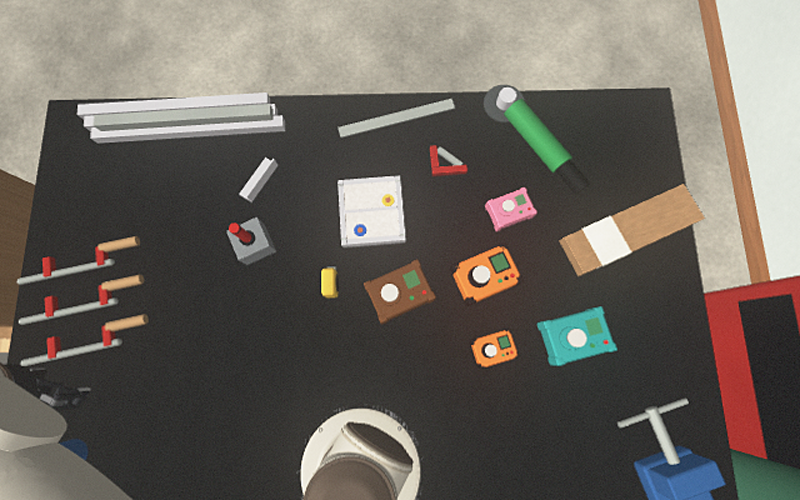

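View pics/s0.png

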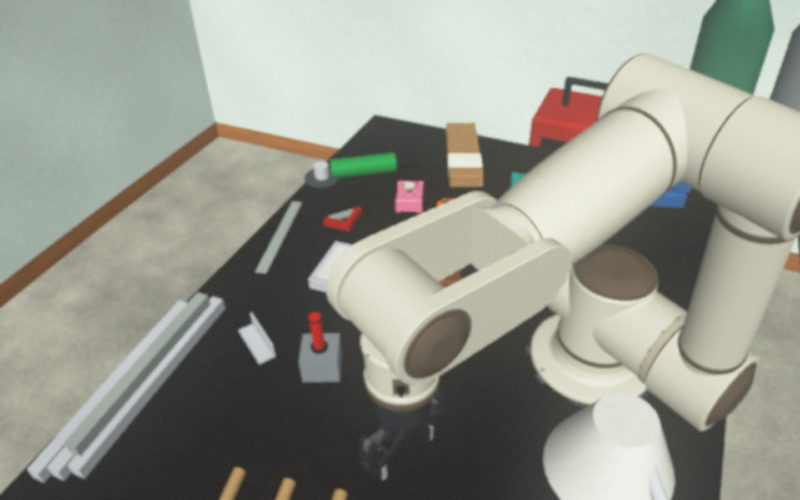

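The top picture (800 px wide) shows these tester look-alikes: brown at (400,291), large orange at (487,274), small orange at (494,348), pink at (511,208) and turquoise at (577,336). By the description I choose the large orange one, with its cap at (481,274). The red probe stands in its stand at (240,235), the blue pad is at (360,230) and the yellow pad at (388,200). The yellow-black tape measure is at (329,282). The side view confirms the probe is upright in the stand at (316,330).

Run:
```python
from h import *
np.set_printoptions(precision=4,suppress=True)
save("top","t1.png",(255,130,435,265),4.4)
im=arm.grab_frame("top");hsv=cv2.cvtColor(im,cv2.COLOR_RGB2HSV)
def blob(box,lo,hi):
    a,b,c,d=box;m=cv2.inRange(hsv[b:d,a:c],lo,hi)
    n,l,s,ce=cv2.connectedComponentsWithStats(m);i=1+np.argmax(s[1:,4]);q=s[i]
    return [a+q[0]+q[2]/2-.5,b+q[1]+q[3]/2-.5],ce[i]+[a,b],q[2:5]
for n,box,lo,hi,z in [("blue",(275,170,305,195),(100,100,50),(130,255,255),.034),("yel",(298,148,325,172),(18,90,100),(35,255,255),.034),("cap",(370,205,400,235),(0,0,150),(180,70,255),.104),("red",(175,170,210,200),(170,120,60),(180,255,255),.161),("red0",(175,170,210,200),(0,120,60),(8,255,255),.161)]:
    try:
        p,ce,q=blob(box,lo,hi);print(n,p,ce,q,atz("top",*p,z),atz("top",*ce,z))
    except Exception as e: print(n,e)
print(pix("top",[.5384,.2645,.071]),pix("top",[.5384,.2645,.161]),pix("side",[.5384,.2645,.071]),pix("side",[.5384,.2645,.161]))
```

```text
blue [np.float64(287.5), np.float64(184.0)] [287.717  183.9245] [10  9 53] [ 0.5599 -0.0024  0.034 ] [ 0.5601 -0.003   0.034 ]
yel [np.float64(310.0), np.float64(159.5)] [310.1017 159.8814] [ 9 10 59] [ 0.6381 -0.0733  0.034 ] [ 0.6369 -0.0736  0.034 ]
cap [np.float64(384.5), np.float64(219.0)] [384.6452 219.0516] [ 14  15 155] [ 0.433 -0.283  0.104] [ 0.4328 -0.2834  0.104 ]
red [np.float64(197.5), np.float64(190.5)] [197.5 190.5] [2 2 2] [0.5126 0.2332 0.161 ] [0.5126 0.2332 0.161 ]
red0 [np.float64(191.5), np.float64(185.5)] [191.2123 185.5411] [ 18  16 146] [0.5271 0.2504 0.161 ] [0.527  0.2511 0.161 ]
[197.1089 189.5337] [186.5661 181.6104] [254.8097 275.5626] [251.055  251.7204]
```

View pics/t1.png

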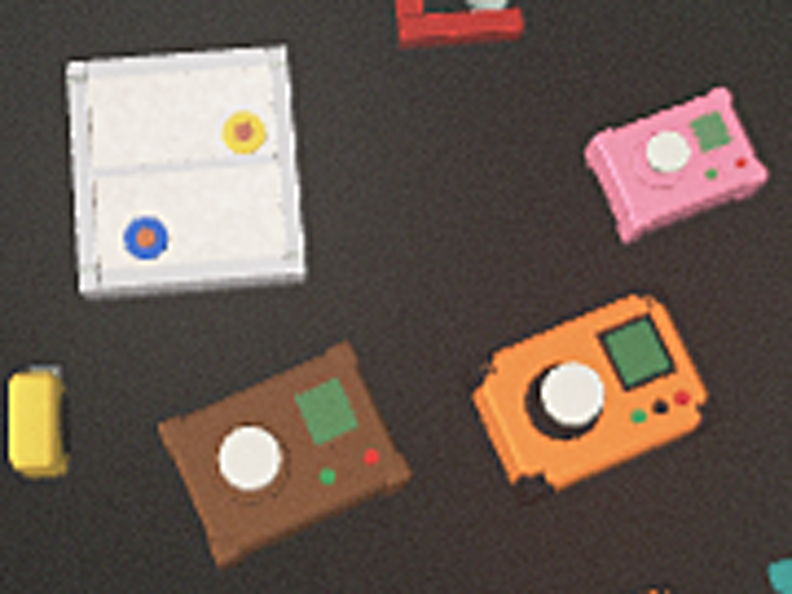

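The crop shows the large orange tester with its dark screen, its cap at crop (570,393). The frame has blue copper at (146,238) and yellow copper at (244,132). The choice is confirmed, so I start the approach above the probe.

```bash
python3 -m pendant '[{"delta_pos":[0.036,-0.03,0.005],"twist":0},{"delta_pos":[0.036,-0.03,0.005],"twist":0},{"delta_pos":[0.036,-0.03,0],"twist":0},{"delta_pos":[0.036,-0.03,0],"twist":0},{"delta_pos":[0.036,-0.03,0],"twist":0}]' 0.0854 40; python3 -m pendant '[{"delta_pos":[0.036,-0.03,0],"twist":0},{"delta_pos":[0.036,-0.03,0],"twist":0},{"delta_pos":[0.036,-0.03,0],"twist":0},{"delta_pos":[0.03,-0.026,0],"twist":0},{"delta_pos":[0,0,0],"twist":0}]'; python3 -c "
from h import *
s=arm.state();print(s['tool_pos'],s['tcp_rot'],s['q'])
save('side','s1.png',(190,180,350,320),4)
save('top','t2.png',(150,130,270,230),4)"
```

```text
t: 1.3
tool_pos: [0.3997, 0.3804, 0.2115]
tcp_rot: [0.194, 0.981, 0.0, 0.0]
contact_force: [0.5, 0.9, 0.4]
width: 0.0855
finger_force: 0.0
t: 1.8
tool_pos: [0.5394, 0.2625, 0.2105]
tcp_rot: [0.196, 0.981, -0.001, -0.0]
contact_force: [-0.5, 1.7, 0.4]
width: 0.0856
finger_force: 0.0
[0.53939002 0.26250759 0.21052444] [ 1.95647975e-01  9.80674007e-01 -6.01018249e-04 -2.79642343e-05] [ 3.25152913e-01  2.00262030e-01  1.36078461e+00 -1.01407569e-03
  1.58119391e+00 -8.51817255e-01]
```

View pics/s1.png

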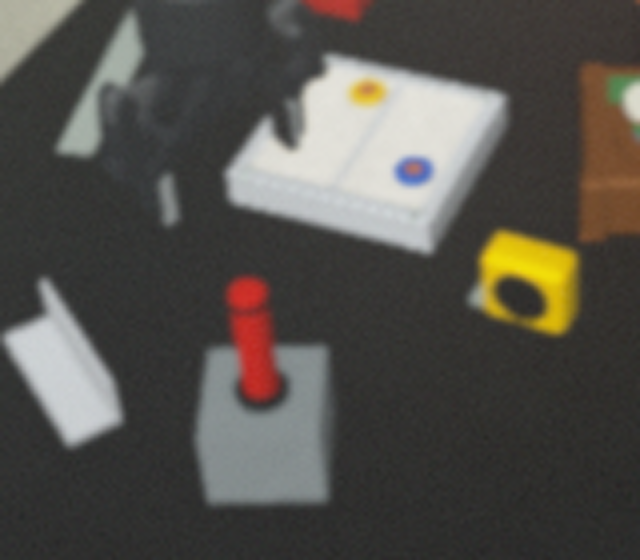

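The side crop shows the probe upright, its handle top at crop (248,295), in line with the estimate, and the gripper above it with clear space. Descend and grip.

```bash
python3 -m pendant '[{"delta_pos":[-0.001,0.002,-0.02],"twist":0},{"delta_pos":[0,0,-0.03],"twist":0},{"delta_pos":[0,0,-0.03],"twist":0},{"delta_pos":[0,0,-0.028],"twist":0},{"delta_pos":[0,0,0],"twist":0}]' && python3 -m pendant '[{"delta_pos":[0,0,0],"twist":0},{"delta_pos":[0,0,0],"twist":0},{"delta_pos":[0,0,0],"twist":0},{"delta_pos":[0,0,0],"twist":0},{"delta_pos":[0,0,0],"twist":0}]' 0.0 80;  python3 -m pendant '[{"delta_pos":[0,0,0],"twist":0},{"delta_pos":[0,0,0],"twist":0},{"delta_pos":[0,0,0],"twist":0},{"delta_pos":[0,0,0],"twist":0},{"delta_pos":[0,0,0],"twist":0}]'
```

```text
t: 2.4
tool_pos: [0.5329, 0.2683, 0.1]
tcp_rot: [0.193, 0.981, -0.001, -0.002]
contact_force: [0.5, -0.8, 0.2]
width: 0.0856
finger_force: 0.0
t: 2.9
tool_pos: [0.5359, 0.2678, 0.1043]
tcp_rot: [0.194, 0.981, 0.0, 0.001]
contact_force: [-1.3, -0.7, 5.5]
width: 0.0216
finger_force: 77.9
t: 3.4
tool_pos: [0.5359, 0.2678, 0.1043]
tcp_rot: [0.194, 0.981, 0.0, 0.001]
contact_force: [-0.8, -0.3, 6.2]
width: 0.022
finger_force: 77.9
```

```bash
python3 -m pendant '[{"delta_pos":[0,0,0.01],"twist":0},{"delta_pos":[0,0,0.02],"twist":0},{"delta_pos":[0,0,0.03],"twist":0},{"delta_pos":[0,0,0.03],"twist":0},{"delta_pos":[0,0,0.02],"twist":0}]' && python3 -m pendant '[{"delta_pos":[0,-0.04,0],"twist":0},{"delta_pos":[0,-0.04,0],"twist":0},{"delta_pos":[0,-0.04,0],"twist":0},{"delta_pos":[0,-0.02,0],"twist":0},{"delta_pos":[0,0,0],"twist":0}]';  python3 -c "
from h import *
im=arm.grab_frame('top')
s=arm.state();p=s['tool_pos'];print(p,s['width'],s['contact_force'])
for c in ('side','top'):
  for d in (-.0993,-.0333,0,):
    print(c,d,pix(c,np.array(p)+[0,0,d]))
u,v=pix('side',np.array(p)+[0,0,-.05]).astype(int);print(u-70,v-60)
save('side','s2.png',(u-70,v-60,u+70,v+60),5)"
```

```text
t: 3.9
tool_pos: [0.5358, 0.2679, 0.2163]
tcp_rot: [0.194, 0.981, 0.001, 0.001]
contact_force: [0.3, -0.0, -2.2]
width: 0.0219
finger_force: 78.3
t: 4.4
tool_pos: [0.5356, 0.1254, 0.2142]
tcp_rot: [0.195, 0.981, -0.0, 0.0]
contact_force: [0.2, 1.4, -1.4]
width: 0.0218
finger_force: 78.5
[0.53558395 0.12678241 0.21404913] 0.021881820465229913 [-0.30161119  0.08350346 -1.78691713]
side -0.0993 [278.69644507 231.10939419]
side -0.0333 [276.90693038 213.19707815]
side 0 [275.96436876 203.71665284]
top -0.0993 [240.21197759 185.86203316]
top -0.0333 [235.1403267 179.6987002]
top 0 [232.32188202 176.27376583]
207 157
```

View pics/s2.png

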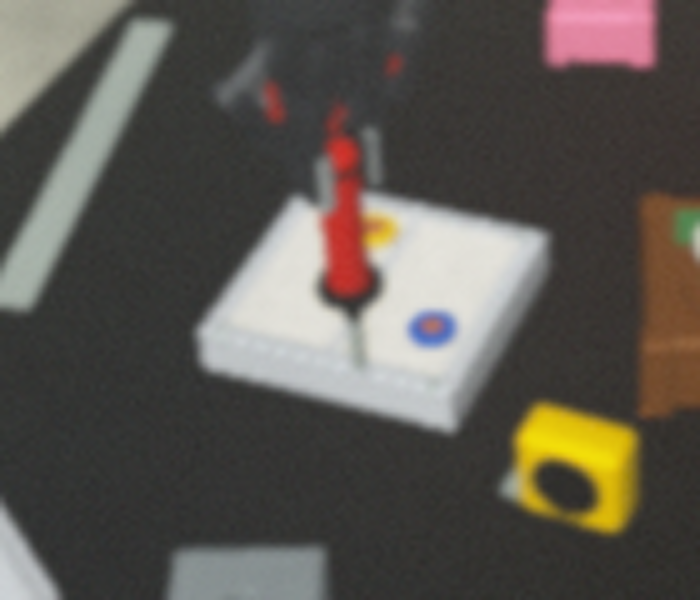

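The side crop shows the probe held straight. The needle tip is at crop (360,366), i.e. (279.0,230.2), within 1 px of the prediction (278.7,231.1). On to a hover over blue.

```bash
python3 -m pendant '[{"delta_pos":[0.0065,-0.0325,0],"twist":0},{"delta_pos":[0.006,-0.0325,-0.01],"twist":0},{"delta_pos":[0.006,-0.0325,-0.02],"twist":0},{"delta_pos":[0.006,-0.0325,-0.02],"twist":0},{"delta_pos":[0,0,-0.012],"twist":0}]' && python3 -m pendant '[{"delta_pos":[0,0,0],"twist":0},{"delta_pos":[0,0,0],"twist":0},{"delta_pos":[0,0,0],"twist":0},{"delta_pos":[0,0,0],"twist":0},{"delta_pos":[0,0,0],"twist":0}]';  python3 -c "
from h import *
s=arm.state();p=np.array(s['tool_pos']);print(p)
t=p-[0,0,.0993]
print('tip',pix('side',t),'copper',pix('side',[.560,-.003,.036]),'dx,dy,dz 10mm',pix('side',t+[.01,0,0])-pix('side',t),pix('side',t+[0,.01,0])-pix('side',t),pix('side',t+[0,0,.01])-pix('side',t))
u,v=pix('side',t).astype(int);print(u-50,v-40)
save('side','s3.png',(u-50,v-40,u+50,v+35),8)"
```

```text
t: 5.0
tool_pos: [0.5601, -0.0043, 0.1498]
tcp_rot: [0.195, 0.981, -0.0, -0.001]
contact_force: [1.0, 0.0, -1.8]
width: 0.0218
finger_force: 78.7
t: 5.5
tool_pos: [0.5602, -0.0016, 0.1518]
tcp_rot: [0.193, 0.981, -0.0, 0.0]
contact_force: [-0.3, 0.1, -1.7]
width: 0.0222
finger_force: 78.7
[ 0.56015039 -0.00164818  0.15184542]
tip [292.68228856 217.31943114] copper [293.21669745 221.09057477] dx,dy,dz 10mm [-2.92352991 -0.84708319] [-1.47181622  2.0120358 ] [-0.1797274  -2.46325482]
242 177
```

View pics/s3.png

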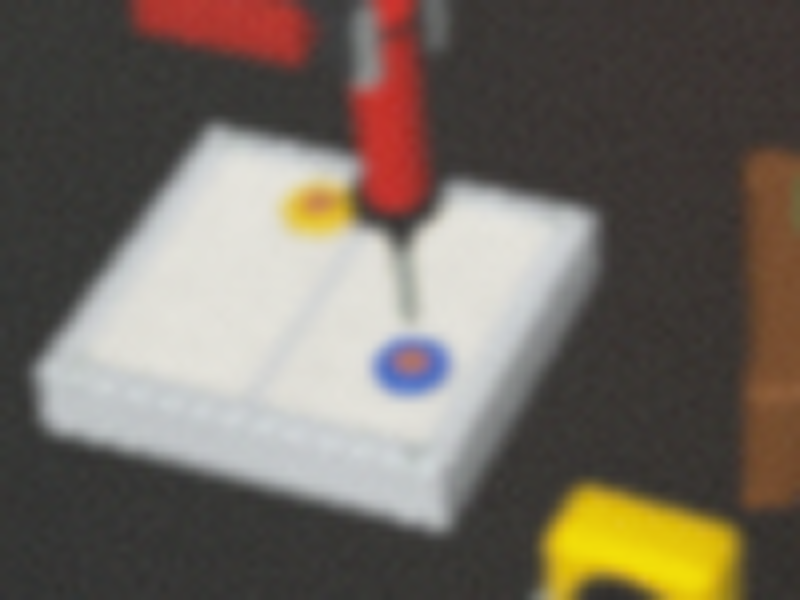

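The crop shows the tip at (408,321), right above the blue copper at (411,360), in line with the prediction. Lower gently.

```bash
python3 -m pendant '[{"delta_pos":[-0.001,0.001,-0.006],"twist":0},{"delta_pos":[0,0,-0.005],"twist":0},{"delta_pos":[0,0,-0.002],"twist":0},{"delta_pos":[0,0,-0.001],"twist":0},{"delta_pos":[0,0,0],"twist":0}]' && python3 -m pendant '[{"delta_pos":[0,0,-0.001],"twist":0},{"delta_pos":[0,0,0],"twist":0},{"delta_pos":[0,0,-0.001],"twist":0},{"delta_pos":[0,0,0],"twist":0},{"delta_pos":[0,0,0],"twist":0}]'
```

```text
t: 6.05
tool_pos: [0.5589, -0.0012, 0.1371]
tcp_rot: [0.194, 0.981, -0.0, -0.0]
contact_force: [0.1, 0.4, -1.6]
width: 0.0222
finger_force: 78.7
t: 6.55
tool_pos: [0.559, -0.0012, 0.1353]
tcp_rot: [0.194, 0.981, -0.0, 0.0]
contact_force: [-0.8, 0.1, -1.9]
width: 0.0221
finger_force: 78.7
```

```bash
python3 -m pendant '[{"delta_pos":[0,0,-0.0007],"twist":0},{"delta_pos":[0,0,0],"twist":0},{"delta_pos":[0,0,-0.0007],"twist":0},{"delta_pos":[0,0,0],"twist":0},{"delta_pos":[0,0,0],"twist":0}]'
```

```text
t: 7.05
tool_pos: [0.5594, -0.0013, 0.1347]
tcp_rot: [0.194, 0.981, -0.0, 0.001]
contact_force: [-1.1, 0.1, 7.8]
width: 0.0219
finger_force: 80.2
```

Contact, at about 9 N. Dwell there, with a picture.

```bash
python3 -m pendant '[{"delta_pos":[0,0,0],"twist":0},{"delta_pos":[0,0,0],"twist":0},{"delta_pos":[0,0,0],"twist":0},{"delta_pos":[0,0,0],"twist":0},{"delta_pos":[0,0,0],"twist":0}]' && python3 -c "
from h import *
save('side','s4.png',(262,195,322,240),10)
print(arm.state()['contact_force'])"
```

```text
t: 7.55
tool_pos: [0.5594, -0.0013, 0.1347]
tcp_rot: [0.194, 0.981, -0.0, 0.001]
contact_force: [-0.4, -0.3, 8.0]
width: 0.0218
finger_force: 80.2
[-1.25658714 -1.0267037   7.97421769]
```

View pics/s4.png

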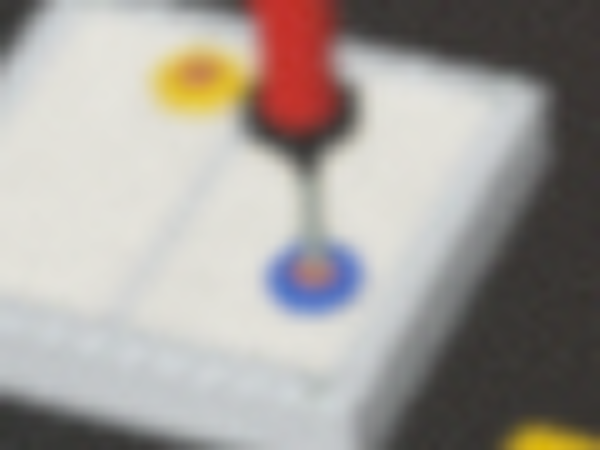

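The crop shows the needle at (313,258), resting on the blue copper at (314,270). Lift and hover over yellow, combining the estimates from both cameras.

```bash
python3 -c "
from h import *
print(atz('side',281.9,202.1,.036),atz('top',310.3,160,.036),atz('side',293.4,222,.036),atz('top',288.1,184.1,.036))"
python3 -m pendant '[{"delta_pos":[0,0,0.005],"twist":0},{"delta_pos":[0,0,0.015],"twist":0},{"delta_pos":[0.015,-0.014,0.01],"twist":0},{"delta_pos":[0.03,-0.028,0],"twist":0},{"delta_pos":[0.03,-0.028,0],"twist":0}]'; python3 -m pendant '[{"delta_pos":[0,0,-0.01],"twist":0},{"delta_pos":[0,0,0],"twist":0},{"delta_pos":[0,0,0],"twist":0},{"delta_pos":[0,0,0],"twist":0},{"delta_pos":[0,0,0],"twist":0}]'
```

```text
[ 0.63443824 -0.07054793  0.036     ] [ 0.6357756  -0.07422193  0.036     ] [5.57616788e-01 5.16032615e-04 3.60000000e-02] [ 0.5590143 -0.0043696  0.036    ]
t: 8.1
tool_pos: [0.6351, -0.0718, 0.1658]
tcp_rot: [0.193, 0.981, -0.0, 0.001]
contact_force: [0.9, 0.3, -2.1]
width: 0.0218
finger_force: 79.3
t: 8.6
tool_pos: [0.6338, -0.0706, 0.1548]
tcp_rot: [0.193, 0.981, -0.0, 0.0]
contact_force: [-0.9, -0.6, -1.7]
width: 0.0218
finger_force: 79.0
```

```bash
python3 -m pendant '[{"delta_pos":[0.0014,-0.0018,-0.008],"twist":0},{"delta_pos":[0,0,-0.006],"twist":0},{"delta_pos":[0,0,-0.003],"twist":0},{"delta_pos":[0,0,-0.001],"twist":0},{"delta_pos":[0,0,0],"twist":0}]' && python3 -m pendant '[{"delta_pos":[0,0,-0.0006],"twist":0},{"delta_pos":[0,0,0],"twist":0},{"delta_pos":[0,0,-0.0006],"twist":0},{"delta_pos":[0,0,0],"twist":0},{"delta_pos":[0,0,0],"twist":0}]'
```

```text
t: 9.1
tool_pos: [0.6353, -0.0729, 0.1357]
tcp_rot: [0.194, 0.981, -0.0, -0.0]
contact_force: [0.1, 0.8, -0.8]
width: 0.0219
finger_force: 79.0
t: 9.6
tool_pos: [0.6355, -0.073, 0.1349]
tcp_rot: [0.194, 0.981, -0.0, 0.0]
contact_force: [-0.4, 0.3, 1.7]
width: 0.0216
finger_force: 79.1
```

```bash
python3 -m pendant '[{"delta_pos":[0,0,-0.0006],"twist":0},{"delta_pos":[0,0,0],"twist":0},{"delta_pos":[0,0,0],"twist":0},{"delta_pos":[0,0,0],"twist":0},{"delta_pos":[0,0,0],"twist":0}]' && python3 -m pendant '[{"delta_pos":[0,0,0],"twist":0},{"delta_pos":[0,0,0],"twist":0},{"delta_pos":[0,0,0],"twist":0},{"delta_pos":[0,0,0],"twist":0},{"delta_pos":[0,0,0],"twist":0}]'; python3 -c "
from h import *
save('side','s5.png',(252,175,312,220),10)"
```

```text
t: 10.1
tool_pos: [0.6357, -0.0731, 0.1348]
tcp_rot: [0.194, 0.981, -0.0, 0.001]
contact_force: [0.1, 0.5, 6.0]
width: 0.0218
finger_force: 79.6
t: 10.6
tool_pos: [0.6357, -0.073, 0.1348]
tcp_rot: [0.194, 0.981, -0.0, 0.001]
contact_force: [-0.5, -0.1, 6.2]
width: 0.022
finger_force: 79.6
```

View pics/s5.png

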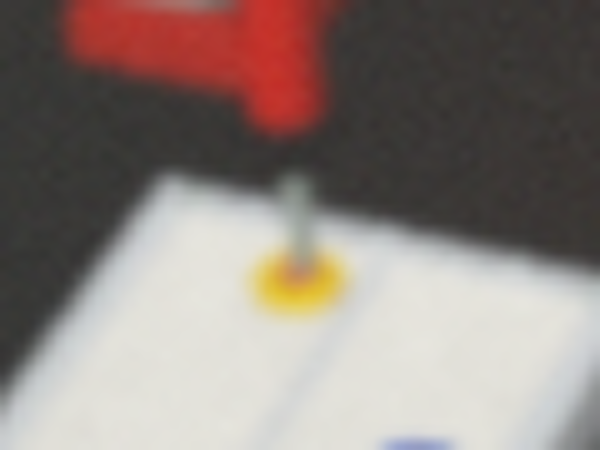

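The crop shows the needle end at (302,262) on the yellow copper at (298,272), with a steady 6–8 N for over 0.5 s. Now up and over to the tester plunger.

```bash
python3 -m pendant '[{"delta_pos":[0,0,0.008],"twist":0},{"delta_pos":[0,0,0.03],"twist":0},{"delta_pos":[0,0,0.04],"twist":0},{"delta_pos":[-0.023,-0.023,0.02],"twist":0},{"delta_pos":[-0.03,-0.031,0],"twist":0}]' && python3 -m pendant '[{"delta_pos":[-0.03,-0.031,0],"twist":0},{"delta_pos":[-0.03,-0.031,0],"twist":0},{"delta_pos":[-0.03,-0.031,0],"twist":0},{"delta_pos":[-0.03,-0.031,0],"twist":0},{"delta_pos":[-0.03,-0.031,0],"twist":0}]' &&  python3 -m pendant '[{"delta_pos":[0,0,0],"twist":0},{"delta_pos":[0,0,0],"twist":0},{"delta_pos":[0,0,0],"twist":0},{"delta_pos":[0,0,0],"twist":0},{"delta_pos":[0,0,0],"twist":0}]'; python3 -c "
from h import *
save('side','s6.png',(270,60,430,180),5)
p=arm.state()['tool_pos'];t=p-np.array([0,0,.0989]);print(p,pix('side',t)-[270,60],pix('side',[.4325,-.282,.104])-[270,60])"
```

```text
t: 11.15
tool_pos: [0.5832, -0.1269, 0.2354]
tcp_rot: [0.193, 0.981, -0.0, 0.002]
contact_force: [0.3, -0.9, -2.4]
width: 0.0218
finger_force: 79.1
t: 11.65
tool_pos: [0.431, -0.2828, 0.2325]
tcp_rot: [0.194, 0.981, -0.0, 0.0]
contact_force: [0.5, -1.0, -1.5]
width: 0.0216
finger_force: 79.1
t: 12.15
tool_pos: [0.433, -0.2813, 0.232]
tcp_rot: [0.193, 0.981, 0.0, -0.0]
contact_force: [0.4, -0.4, -1.9]
width: 0.0216
finger_force: 79.0
[ 0.43286067 -0.28138847  0.23199562] [94.75345577 96.41224419] [ 94.58656338 103.63318329]
```

View pics/s6.png

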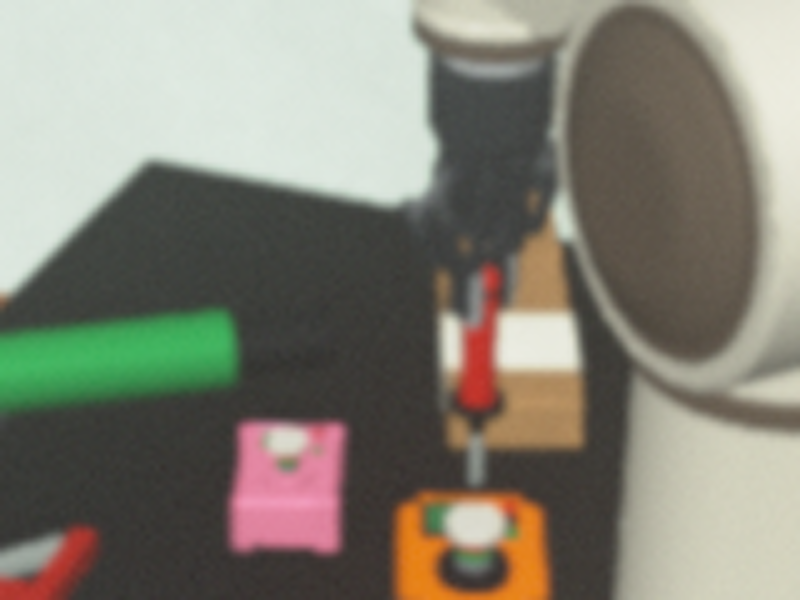

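The crop shows the needle tip at (475,483) centred above the white cap at (474,522), as predicted. Lower to first contact.

```bash
python3 -m pendant '[{"delta_pos":[0,-0.0005,-0.01],"twist":0},{"delta_pos":[0,0,-0.01],"twist":0},{"delta_pos":[0,0,-0.005],"twist":0},{"delta_pos":[0,0,-0.002],"twist":0},{"delta_pos":[0,0,0],"twist":0}]' && python3 -m pendant '[{"delta_pos":[0,0,-0.001],"twist":0},{"delta_pos":[0,0,0],"twist":0},{"delta_pos":[0,0,-0.001],"twist":0},{"delta_pos":[0,0,0],"twist":0},{"delta_pos":[0,0,0],"twist":0}]' && python3 -m pendant '[{"delta_pos":[0,0,-0.001],"twist":0},{"delta_pos":[0,0,0],"twist":0},{"delta_pos":[0,0,-0.001],"twist":0},{"delta_pos":[0,0,0],"twist":0},{"delta_pos":[0,0,0],"twist":0}]'
```

```text
t: 12.7
tool_pos: [0.4323, -0.2824, 0.2048]
tcp_rot: [0.194, 0.981, 0.0, -0.0]
contact_force: [0.5, -0.1, -1.1]
width: 0.0218
finger_force: 79.0
t: 13.2
tool_pos: [0.4324, -0.2825, 0.2031]
tcp_rot: [0.194, 0.981, -0.0, 0.0]
contact_force: [0.7, 0.6, -2.2]
width: 0.0219
finger_force: 79.0
t: 13.7
tool_pos: [0.4324, -0.2825, 0.2012]
tcp_rot: [0.194, 0.981, -0.0, 0.0]
contact_force: [-0.3, -0.3, 2.7]
width: 0.0219
finger_force: 79.4
```

Contact at TCP z≈0.2025 (4.6 N, just starting). Press to about 0.1905.

```bash
python3 -m pendant '[{"delta_pos":[0,0,-0.002],"twist":0},{"delta_pos":[0,0,-0.002],"twist":0},{"delta_pos":[0,0,-0.002],"twist":0},{"delta_pos":[0,0,-0.002],"twist":0},{"delta_pos":[0,0,-0.001],"twist":0}]' && python3 -m pendant '[{"delta_pos":[0,0,-0.001],"twist":0},{"delta_pos":[0,0,-0.0008],"twist":0},{"delta_pos":[0,0,0],"twist":0},{"delta_pos":[0,0,0],"twist":0},{"delta_pos":[0,0,0],"twist":0}]'; python3 -c "
from h import *
print(arm.state()['contact_force'])
save('side','s7.png',(335,140,395,185),10)"
```

```text
t: 14.2
tool_pos: [0.4324, -0.2825, 0.1919]
tcp_rot: [0.194, 0.981, -0.0, 0.0]
contact_force: [-0.1, 0.6, 6.4]
width: 0.0221
finger_force: 79.6
t: 14.7
tool_pos: [0.4325, -0.2825, 0.1904]
tcp_rot: [0.194, 0.981, -0.0, 0.0]
contact_force: [-0.3, -0.5, 6.2]
width: 0.0217
finger_force: 79.7
[-0.26262605 -0.49096453  6.23825451]
```

View pics/s7.png

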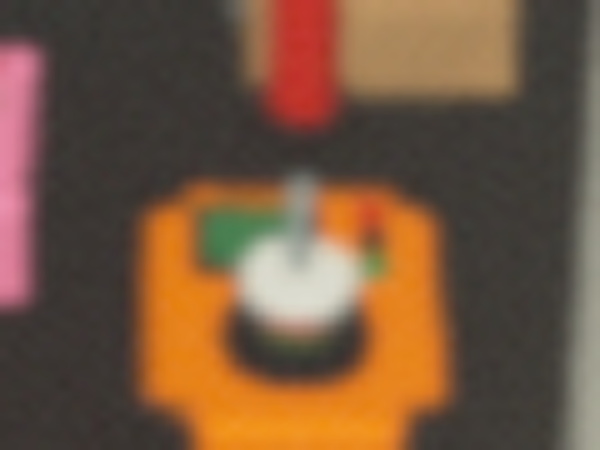

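The crop shows the needle pressing on the cap at (300,260), with red above green at (295,340) at the collar. The force is about 8 N net, so the plunger is in its middle position. Handing in.

```bash
python3 -c "
from station import arm
print(arm.job_done())"
```

```text
the job is handed in; nothing more can be done
None
```

The needle tip rested on the blue and then the yellow copper centre for over half a second each, and I handed the job in at about 15 s with the probe still gripped and holding the plunger about 12 mm down (about 8 N, green band at the collar).

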